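Pin the stock cart's tow bar into its hitch

TASK

Couple the stock cart's tow bar: take the long knob-headed tow pin out of the wooden holder and put it down through the hitch bracket that has the tow bar's eye in it, through both plates and the eye, until its collar rests fully home on the top plate, then let go. Leave the other two pins standing in the holder.

Things in the scene. Friction and masses are not known exactly. Their poses are not given: they have to be found in the camera images.
- tow_pin: Tow pin: bright steel, the tallest of three pins upright in a wooden holder. Shaft 16 mm across, 84 long, foot tapered to 8 over the last 10; collar 50 mm across, 6 thick; upright knob 28 mm across, 40 high (z 90 to 130 mm) to grasp from above. About 0.25 kg. Origin: centre of foot tip, z along shaft to the knob; yaw means nothing. Leans up to 9 degrees in its hole; raise 30 mm to free it.
- coupling: Fixed dark steel fork, two level plates 100 x 84 mm, with the tow bar's round eye between; the flat bar runs off along +x. One upright hole 36 mm across passes upper plate (top 99 mm above bench), eye and lower plate (underside 55); free below to 8 mm. Origin: on the hole axis at bench level, z up. A like bracket with nothing between its plates is not to be used; brackets and holder swap places.
- short_pin: Bystander in the holder: same collar and knob as the tow pin, but shaft 44 mm, 90 mm over all. Origin: centre of foot tip, z up the shaft. The holder is a fixed wooden block 220 x 70 x 35 mm with three holes in a row, 70 mm apart, 20 mm wide, 30 deep (pins' feet stand 5 mm above the bench); any pin may be in any hole.
- bolt: Bystander in the holder: hexagon-headed steel bolt, shaft 16 mm across and 60 long, head 28 mm wide and 12 high, no collar. Origin: centre of its foot, z up the shaft.
Mind the look-alikes: they are no part of the job. What is shaped like the tow_pin but pink, purple or red is not meant.

How it is judged:
At the end, for the whole second after the job is handed in: The tow pin hangs by its collar in the bracket with the tow bar's eye: its foot within 16 mm of the hole's axis and less than 22 mm above the bench (15 mm when the collar lies on the plate), within 10 degrees of upright, at rest and released (horizontal distance between tow_pin and coupling below 0.016 m and z of tow_pin in the frame of coupling below 0.022 m and angle between tow_pin's own z axis and vertical below 0.17 rad and linear speed of tow_pin below 0.02 m/s and contact force between the fingers and tow_pin below 0.1 N); the robot touches nothing.
It fails at once if the short pin is taken out of its place in the holder (distance of short_pin from where it was at the start of the episode above 0.03 m).
It fails at once if the bolt is taken out of its place in the holder (distance of bolt from where it was at the start of the episode above 0.03 m).
It also fails if it takes over 38 s, if anything falls off the work surface, if the arm or the gripper's body presses on something with over 40 N, if the wrist force passes 120 N, or if a joint passes its speed limit or range.

ROBOT

A 6-joint arm with a two-finger parallel gripper is mounted at the origin on the work surface. World frame = base frame: x ahead of the robot, y to its left, z up, the work surface at z = 0. Lengths are in m, angles in rad, forces in N, time in s.
With the tool pointing down it reaches from about 0.25 to 0.725 m from the base axis. Payload 4 kg.
Tool frame: the origin (TCP) lies at the very end of the fingers, on their centre line; the grasp point (between the pads) lies 19 mm behind it; z points along the fingers, y is the line along which they close (so a half turn about z gives the same grasp; the last joint's range is limited). The gripper opens to 85 mm and grips with 20 to 120 N. Pads are 22 mm wide; open, the fingers measure 114 mm over their backs; the gripper's body (76 mm by 85 mm) begins 54 mm behind the grasp point. The pads swing forward as they close: fully open they stand 13 mm farther back than shut.
Start: joints at [-1.228, 0.241, 0.005, 1.335, 0, 1.571], TCP at [0.168, -0.471, 0.231] pointing down, gripper open.
Joint ranges: [-2.72, 2.72], [-1.05, 1.87], [-1.09, 1.28], [-1.99, 2.15], [-1.42, 1.44], [-3.14, 3.14]. Speed limits (rad/s): [2.79, 2.79, 3.14, 3.14, 3.14, 3.14].

INTERFACE

Orientations are given as a unit quaternion [x, y, z, w].
In Python, from workcell import bot gives the robot as it stands.
- The arm moves only by the tool carry_out, never from a script. Its argument "increments" is one flat list of numbers, 5 for each row, row after row: the finger opening in cm, from 0 to 8.54, then the shift along the tool's x, y, z in cm, then the turn about the tool's z in rad. A call has exactly 5 rows; each row shifts and turns the commanded pose from where the row before left it, along the tool's axes as they then stand; what a row does not reach is not made up. A row lasts 1/8 s, in which the tool goes at most 62.5 mm and 10.7 degrees, less where a joint would pass 70% of its speed; a pose out of reach is approached as far as the arm can. A call with a gripper value outside its range is refused whole. The fingers move at their own pace and stop on an object; the grip force is fixed at half the most. Time passes only in rows, so rows that do not move let the fingers close, or fill a call up. It gives the time, the measured TCP pose, the force, the opening and the grip force at its end, in the units of the state.
- bot.get_obs(): the state, without advancing time (a new reading comes with each control period).
- bot.camera(name): name is "scene" or "top" or "wrist"; returns a dict with "pixels" (384x512x3 uint8, blue, green, red), "range_z" (384x512 float32, m along the optical axis (not along the pixel's ray), 0 where there is no reading), "mtx" (3x3 intrinsics, pixels), "D" ([k1, k2, p1, p2, k3] as OpenCV has them; the pictures are not rectified), "eye" and "attitude" of the camera in the world. Camera axes: x right, y down, z forward; pixel columns grow to the right and rows downward; lengths in m; the calibration is good to about 2 mm. A picture is of the moment at which its call begins.
- bot.job_done(): hands the job in; it is judged then, once.
Trained networks look in a picture, given as the dict that the camera call returned (one of the last four; its "shot" number tells which), for a name from the list of things; names that differ only in an ending like _2 or _b are one class to them, and where a whole thing is asked for, a point or a joint stands for the part that bears it (a point fixed in the world has none). Each returns a list of dicts, best first, with "p" (0 to 1); they miss things now and then, are a little off and sometimes report something else, mostly with a low value. They report only what shows in the picture. A call takes as long as a camera call. They do not tell look-alikes from the thing itself.
- bot.find_in(picture, name): "xyz" ([x, y, z] in m, in the coordinates of the camera as it stood for that picture, good to about 4 mm: the middle of the surface that is visible of it).
- bot.regions_of(picture, name): "mask" (384x512 bool, what is visible of it).
- bot.place_of(picture, name): "xyz" ([x, y, z] in m, in the coordinates of the camera as it stood for that picture, good to about 4 mm: a listed point, or the origin of a listed thing).
The state is a dict: "clock": time; "joint_pos": joint angles; "joint_vel": joint speeds; "tau": joint torques, N m; "eef_pos": TCP position; "tool_rot": TCP orientation; "ft_force": force on the tool from outside, world axes, zero at the start; "ft_torque": the same for the moment, N m; "grip_width": finger opening in m; "grasp_force": force on a finger pad.
Only numpy, scipy, OpenCV 4.12 (cv2) and the standard library are available. Lean on these libraries where they do the work, as an engineer would, in place of code of your own. Each camera call takes 0.05 s, during which the arm holds its last target. There are 200 camera calls.

## Working session

There is one attempt and no reset: what is moved stays moved. The work goes in short steps, Python scripts to look and compute and a tool call to move; the robot and the scene stay as the last step left them, time stands still between calls to the robot, and variables do not carry over. Pictures are saved under pics/ and viewed, at most 10 in all, crops included, and the job is handed in when it is done.

Besides the shell and the picture viewer there is one more tool, called after ">>>" as a command line: name --argument value ..., lists and objects as JSON in quotes. carry_out: Moves the arm, as the interface text tells. Its arguments: {"type":"object","properties":{"increments":{"type":"array","items":{"type":"number"}}},"required":["increments"]}

```bash
mkdir -p pics; cat > h.py <<'E'
import numpy as np, cv2
from scipy.spatial.transform import Rotation as R
from workcell import bot
def Rm(c):
    a=np.array(c["attitude"],float)
    return a if a.shape==(3,3) else R.from_quat(a).as_matrix()
def w(c,p): return Rm(c)@np.array(p)+np.array(c["eye"])
def cloud(c):
    h,wd=c["range_z"].shape
    g=np.stack(np.meshgrid(np.arange(wd),np.arange(h)),-1).reshape(-1,1,2).astype(np.float32)
    n=cv2.undistortPoints(g,np.array(c["mtx"]),np.array(c["D"])).reshape(h,wd,2)
    z=c["range_z"]
    return np.dstack([n[...,0]*z,n[...,1]*z,z])@Rm(c).T+np.array(c["eye"])
def pix(c,p):
    r=Rm(c).T; q=cv2.projectPoints(np.array([p],float),cv2.Rodrigues(r)[0],-r@np.array(c["eye"]),np.array(c["mtx"]),np.array(c["D"]))[0]
    return q.ravel().round(0)
E
python3 - <<'E'
from h import *
np.set_printoptions(precision=4,suppress=True)
o=bot.get_obs(); print(o["clock"],o["eef_pos"],o["tool_rot"])
ims=[]
for n in ["top","scene"]:
    c=bot.camera(n); ims.append(c["pixels"]); print(n,c["eye"],c["attitude"])
    for t in ["tow_pin","coupling","short_pin","bolt"]:
        for f in (bot.place_of,bot.find_in):
            for d in f(c,t)[:4]:
                x=w(c,d["xyz"]); print(t,f.__name__,round(d["p"],2),x,pix(c,x))
cv2.imwrite("pics/top.png",cv2.resize(ims[0],(768,576)));cv2.imwrite("pics/scene.png",cv2.resize(ims[1],(768,576)))
E
```

```text
0.0 [ 0.1679 -0.4703  0.2304] [ 0.9853  0.1706 -0.0002 -0.001 ]
top [ 0.4347 -0.007   1.0103] [-0.7025  0.7061 -0.0653  0.061 ]
tow_pin call 0.9 [0.4876 0.034  0.0009] [231. 243.]
tow_pin call 0.85 [0.7299 0.0924 0.0008] [209. 149.]
tow_pin call 0.74 [0.5045 0.1434 0.003 ] [188. 236.]
tow_pin call 0.63 [0.5857 0.0592 0.0022] [221. 204.]
tow_pin call 0.89 [0.4911 0.0378 0.0906] [228. 239.]
tow_pin call 0.85 [0.7231 0.0871 0.0944] [208. 141.]
tow_pin call 0.68 [0.5845 0.0521 0.0894] [222. 199.]
tow_pin call 0.62 [0.5031 0.1359 0.0935] [185. 234.]
coupling call 0.83 [ 0.5042 -0.2816 -0.0012] [356. 235.]
coupling call 0.82 [ 0.5273 -0.2571  0.0837] [355. 223.]
short_pin call 0.73 [ 0.6161 -0.0859  0.0103] [279. 191.]
short_pin call 0.72 [ 0.6111 -0.0821  0.0542] [278. 190.]
short_pin call 0.69 [0.582  0.0524 0.0934] [222. 200.]
bolt call 0.49 [ 0.5975 -0.0111  0.0079] [249. 199.]
bolt call 0.46 [ 0.5968 -0.0128  0.0819] [250. 194.]
scene [ 1.1945 -0.4281  0.674 ] [ 0.8163  0.398  -0.1905 -0.3729]
tow_pin call 0.8 [0.487  0.0351 0.0039] [229. 178.]
tow_pin call 0.79 [0.7265 0.0926 0.0028] [312. 221.]
tow_pin call 0.71 [0.5855 0.0542 0.0042] [259. 195.]
tow_pin call 0.61 [0.505  0.1369 0.0048] [265. 166.]
tow_pin call 0.93 [0.5115 0.1312 0.0984] [265. 138.]
tow_pin call 0.88 [0.73   0.0818 0.0935] [312. 193.]
tow_pin call 0.77 [0.5929 0.0483 0.0969] [259. 167.]
tow_pin call 0.71 [0.6803 0.1474 0.0975] [318. 168.]
coupling call 0.76 [ 0.5056 -0.2819  0.0002] [116. 241.]
coupling call 0.3 [ 0.5997 -0.0146  0.0049] [240. 210.]
coupling call 0.6 [ 0.557  -0.273   0.0705] [123. 229.]
short_pin call 0.57 [ 0.6087 -0.0812  0.0082] [218. 224.]
short_pin call 0.89 [ 0.6186 -0.0904  0.0658] [215. 209.]
bolt call 0.58 [ 0.5979 -0.0136  0.0076] [239. 209.]
bolt call 0.72 [ 0.5993 -0.018   0.0688] [237. 190.]
```

View pics/top.png

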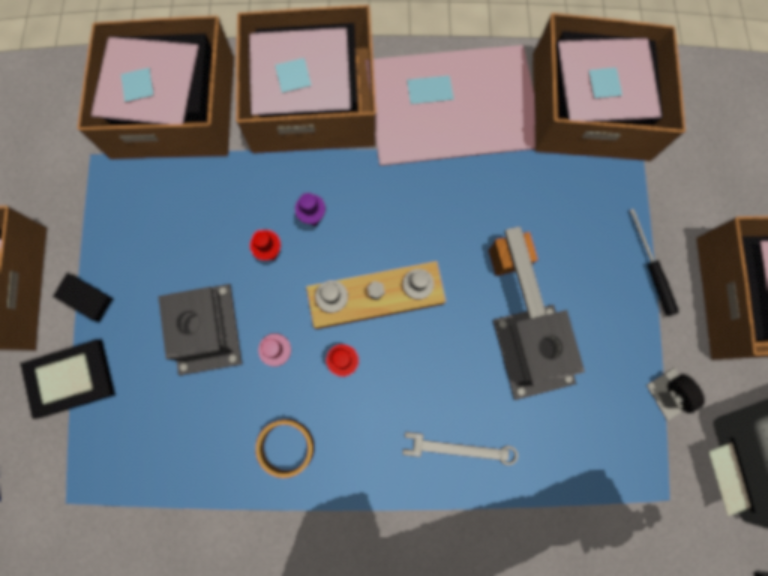

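View pics/scene.png

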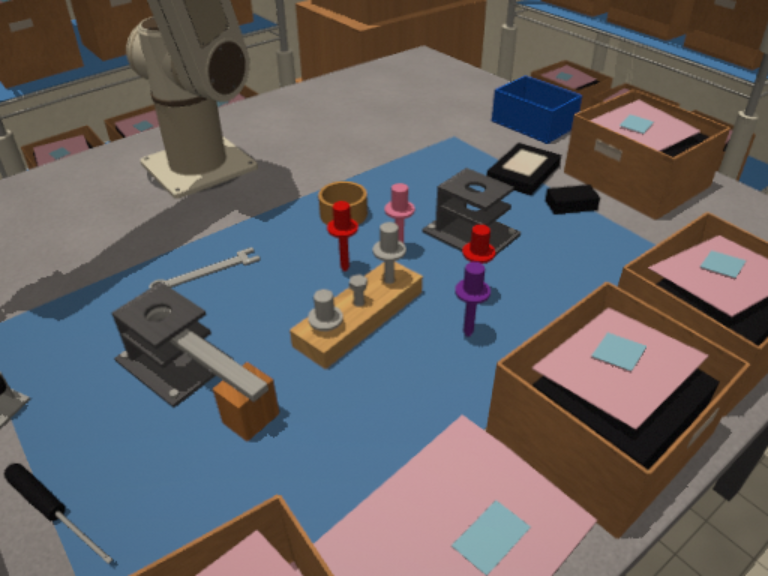

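Candidates (768×576 top view): steel tall pin (331,295), steel short pin (419,283), bolt (375,290), red (265,245) and (342,360), pink (274,350), purple (310,208). I choose the steel pin at (331,295), whose collar stands high above the holder. The bracket with the tow bar is at (549,347).

```bash
python3 - <<'E'
from h import *
np.set_printoptions(precision=4,suppress=True)
crops=[]
for n in ["top","scene"]:
    c=bot.camera(n); P=cloud(c); im=c["pixels"]
    near=np.hypot(P[...,0]-.59,P[...,1]-.05)<.05
    for a,b in [(.075,.092),(.092,.100),(.100,.115),(.115,.128),(.128,.15)]:
        m=near&(P[...,2]>a)&(P[...,2]<b); q=P[m]
        if len(q)>3: print(n,a,b,len(q),"mean",q.mean(0),"mid",(q.min(0)+q.max(0))/2)
    for r in (regs:=bot.regions_of(c,"tow_pin")):
        q=P[r["mask"]&(P[...,2]>0)]
        if len(q): print("  reg",round(r["p"],2),q.mean(0),q[:,2].max())
    nb=np.hypot(P[...,0]-.505,P[...,1]+.282)<.1
    pl=P[nb&(abs(P[...,2]-.099)<.008)]
    if len(pl):
        print(n,"plate",len(pl),pl[:,2].mean(), "rect",cv2.minAreaRect((pl[:,:2]*1000).astype(np.float32)))
    # hole: points inside plate, below it
    hm=np.hypot(P[...,0]-.505,P[...,1]+.282)<.03
    q=P[hm&(P[...,2]<.093)]; print("hole pts",len(q),q.mean(0) if len(q) else "")
    # hole rim from the pixel mask: non-plate pixels, projected on plane z=.099
    m=(hm&(P[...,2]<.093)).astype(np.uint8)
    ys,xs=np.nonzero(m)
    if len(xs):
        e=np.array(c["eye"]); g=P[ys,xs]; t=(.099-e[2])/(g[:,2]-e[2]); on=e+(g-e)*t[:,None]
        print("hole on plane",on.mean(0),(on.min(0)+on.max(0))/2,on.max(0)-on.min(0))
    u,v=pix(c,[.585,.053,.1]).astype(int); crops.append(cv2.resize(im[v-40:v+40,u-50:u+50],(400,320),interpolation=cv2.INTER_CUBIC))
cv2.imwrite("pics/crop.png",np.hstack(crops))
E
```

```text
top 0.075 0.092 10 mean [0.585  0.0555 0.0911] mid [0.5871 0.053  0.0905]
top 0.092 0.1 207 mean [0.5844 0.052  0.095 ] mid [0.5878 0.0528 0.0957]
top 0.1 0.115 11 mean [0.5774 0.0488 0.1071] mid [0.5803 0.0495 0.1076]
top 0.115 0.128 11 mean [0.5767 0.0526 0.1218] mid [0.5786 0.053  0.122 ]
top 0.128 0.15 122 mean [0.587  0.053  0.1343] mid [0.5869 0.0536 0.1336]
  reg 0.94 [0.5849 0.0524 0.1113] 1.010250528834234
  reg 0.92 [0.6667 0.1571 0.1082] 1.010250528834234
  reg 0.91 [0.4882 0.0364 0.1027] 0.13324632221940658
  reg 0.87 [0.5034 0.1378 0.1087] 1.010250528834234
  reg 0.86 [0.7241 0.0872 0.1081] 1.010250528834234
top plate 1404 0.09882563004864613 rect ((505.8719177246094, -280.2568054199219), (99.14450073242188, 86.62054443359375), 13.078922271728516)
hole pts 173 [ 0.5104 -0.2972  0.0377]
hole on plane [ 0.5057 -0.2792  0.099 ] [ 0.5061 -0.279   0.099 ] [0.0323 0.0334 0.    ]
scene 0.075 0.092 19 mean [0.6007 0.039  0.0905] mid [0.594  0.0459 0.09  ]
scene 0.092 0.1 163 mean [0.5938 0.0467 0.0951] mid [0.5874 0.0517 0.0959]
scene 0.1 0.115 65 mean [0.5952 0.0449 0.1076] mid [0.5927 0.048  0.1074]
scene 0.115 0.128 55 mean [0.5952 0.0451 0.1214] mid [0.5922 0.0475 0.1215]
scene 0.128 0.15 96 mean [0.5899 0.0493 0.1338] mid [0.5878 0.0511 0.1325]
  reg 0.86 [0.4968 0.0291 0.089 ] 0.6739547165625626
  reg 0.73 [0.6797 0.1492 0.1096] 0.6739547165625626
  reg 0.68 [0.5104 0.1347 0.0949] 0.13539791471734564
  reg 0.64 [0.5958 0.0445 0.1021] 0.6739547165625626
  reg 0.58 [0.7365 0.0817 0.0896] 0.6739547165625626
  reg 0.19 [ 0.621  -0.0894  0.07  ] 0.09681021069924123
scene plate 1357 0.0983193355804127 rect ((506.2266540527344, -282.30535888671875), (104.61579132080078, 85.66092681884766), 13.745711326599121)
hole pts 298 [ 0.507  -0.2822  0.0406]
hole on plane [ 0.5676 -0.295   0.099 ] [ 0.5598 -0.2974  0.099 ] [0.1289 0.0603 0.    ]
```

View pics/crop.png

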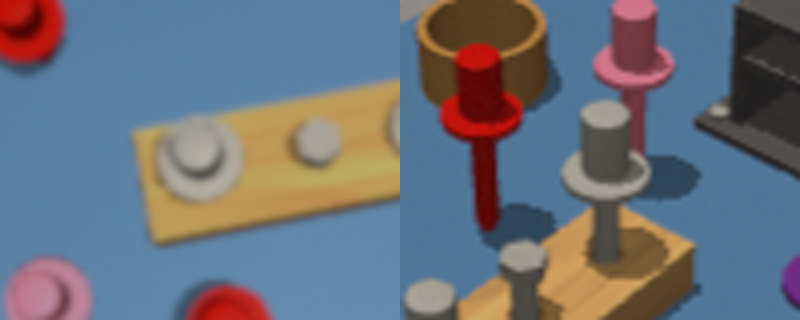

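>>> carry_out --increments '[7, 4, -2.5, 0, 0, 7, 4, -2.5, 0, 0, 7, 4, -2.5, 0, 0, 7, 4, -2.5, 0, 0, 7, 4, -2.5, 0, 0]'

```text
clock: 1.72
eef_pos: [0.3152, -0.2848, 0.2315]
tool_rot: [0.985, 0.17, 0.0, 0.0]
ft_force: [0.2, -0.2, 0.1]
grip_width: 0.0703
grasp_force: 0.0
```

>>> carry_out --increments '[7, 4, -2.5, 0, 0, 7, 4, -2.5, 0, 0, 7, 4, -2.5, 0, 0, 7, 4, -2.5, 0, 0, 7, 4, -2.5, 0, 0]'

```text
clock: 2.35
eef_pos: [0.4617, -0.0997, 0.2315]
tool_rot: [0.985, 0.171, 0.0, 0.0]
ft_force: [0.0, -0.5, -0.3]
grip_width: 0.0701
grasp_force: 0.0
```

```bash
cat >> h.py <<'E'
def go(t):
    o=bot.get_obs(); r=R.from_quat(o["tool_rot"]).as_matrix()
    print(round(o["clock"],2),np.round(o["eef_pos"],4),"joints",np.round(o["joint_pos"],2),"tilt",np.round(r[:,2],3)); print("tool cm",np.round(100*r.T@(np.array(t)-o["eef_pos"]),2))
E
python3 -c "
from h import *
go([.5875,.053,.102])"
```

```text
2.35 [ 0.4617 -0.0997  0.2315] joints [-0.21  0.19 -0.06  1.32 -0.    2.59] tilt [ 0.001 -0.    -1.   ]
tool cm [ 16.98 -10.15  12.95]
```

>>> carry_out --increments '[7, 4, -2.5, 0, 0, 7, 4, -2.5, 0, 0, 7, 4, -2.5, 0, 0, 7, 4, -2.5, 0, 0, 7, 1, -0.15, 1.5, 0]'

```text
clock: 2.98
eef_pos: [0.5889, 0.0543, 0.2166]
tool_rot: [0.985, 0.172, 0.002, -0.0]
ft_force: [1.0, -0.3, 0.8]
grip_width: 0.0701
grasp_force: 0.0
```

```bash
python3 - <<'E'
from h import *
np.set_printoptions(precision=4,suppress=True)
c=bot.camera("wrist"); P=cloud(c)
for a,b in [(.09,.1),(.128,.15)]:
    q=P[(np.hypot(P[...,0]-.5875,P[...,1]-.053)<.04)&(P[...,2]>a)&(P[...,2]<b)]
    if len(q): print(a,len(q),q.mean(0),(q.min(0)+q.max(0))/2,q.max(0)-q.min(0))
for d in bot.place_of(c,"tow_pin"): print(d["p"],w(c,d["xyz"]))
cv2.imwrite("pics/w1.png",c["pixels"]); go([.5875,.053,.102])
E
```

```text
0.09 1327 [0.5953 0.0554 0.0947] [0.5883 0.0527 0.095 ] [0.048  0.0494 0.0098]
0.128 1057 [0.589  0.0531 0.1342] [0.5877 0.0528 0.1324] [0.0277 0.0275 0.0086]
0.91 [ 0.4926  0.0348 -0.0045]
0.76 [0.5061 0.1377 0.0001]
0.76 [ 0.7307  0.084  -0.001 ]
0.76 [0.669  0.1558 0.0016]
0.58 [0.5873 0.0563 0.0037]
3.08 [0.586  0.0522 0.2136] joints [ 0.09  0.43  0.23  1.37 -0.    2.89] tilt [-0.004 -0.001 -1.   ]
tool cm [ 0.22 -0.01 11.16]
```

View pics/w1.png

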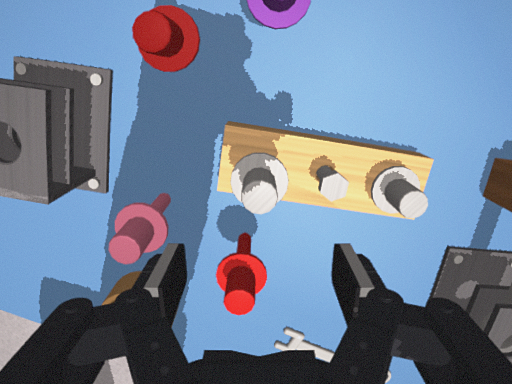

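The wrist view shows the steel tall pin at (258,190), nearly upright and matching the earlier position. The coloured pins are clear of the fingers, so I descend.

>>> carry_out --increments '[7, 0.2, 0, 2.5, 0, 7, 0, 0, 3, 0, 7, 0, 0, 3, 0, 7, 0, 0, 2.2, 0, 7, 0, 0, 0, 0]'

```text
clock: 3.7
eef_pos: [0.5861, 0.0508, 0.1076]
tool_rot: [0.986, 0.17, -0.003, -0.0]
ft_force: [-1.3, -0.6, 0.3]
grip_width: 0.0698
grasp_force: 0.0
```

```bash
python3 -c "
from h import *
go([.588,.053,.102])"
```

```text
3.7 [0.5861 0.0508 0.1076] joints [ 0.09  0.49  0.05  1.13 -0.    2.89] tilt [-0.005 -0.001 -1.   ]
tool cm [ 0.25 -0.14  0.56]
```

Close with the final correction, then lift.

>>> carry_out --increments '[7, 0.2, -0.1, 0.4, 0, 7, 0, 0, 0, 0, 2, 0, 0, 0, 0, 2, 0, 0, 0, 0, 2, 0, 0, 0, 0]'

```text
clock: 4.32
eef_pos: [0.5905, 0.0542, 0.106]
tool_rot: [0.985, 0.171, 0.001, -0.0]
ft_force: [0.1, 0.0, 3.7]
grip_width: 0.0264
grasp_force: 58.8
```

>>> carry_out --increments '[2, 0, 0, 0, 0, 2, 0, 0, 0, 0, 2, 0, 0, 0, 0, 2, 0, 0, -0.5, 0, 2, 0, 0, -0.5, 0]'

```text
clock: 4.95
eef_pos: [0.5893, 0.0538, 0.1144]
tool_rot: [0.985, 0.171, -0.001, 0.0]
ft_force: [1.1, 0.2, -2.6]
grip_width: 0.0264
grasp_force: 59.1
```

>>> carry_out --increments '[2, 0, 0, -2, 0, 2, 0, 0, -3, 0, 2, 0, 0, -3, 0, 2, 0, 0, -3, 0, 2, 0, 0, -2.5, 0]'

```text
clock: 5.58
eef_pos: [0.5901, 0.0539, 0.2511]
tool_rot: [0.985, 0.171, -0.0, 0.0]
ft_force: [0.1, -0.5, -3.3]
grip_width: 0.0266
grasp_force: 59.2
```

```bash
python3 -c "
from h import *
go([.506,-.281,.245]); print(bot.get_obs()['ft_force'],bot.get_obs()['grip_width'])
c=bot.camera('scene'); cv2.imwrite('pics/s2.png',c['pixels'][60:320,80:400])"
```

```text
5.58 [0.5901 0.0539 0.2511] joints [ 0.09  0.42  0.31  1.46 -0.    2.89] tilt [-0. -0. -1.]
tool cm [-19.17  28.72   0.62]
[ 0.0783943  -0.45488571 -3.34474908] 0.026637837623996265
```

View pics/s2.png

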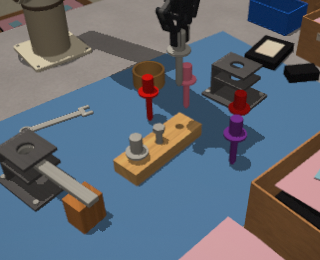

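The pin hangs upright in the gripper (crop ≈ (179,55)), and the bolt and short pin are still in the holder. I move to the coupling.

>>> carry_out --increments '[2, -1.5, 2, 0, 0, 2, -2.4, 3.6, 0, 0, 2, -2.4, 3.6, 0, 0, 2, -2.4, 3.6, 0, 0, 2, -2.4, 3.6, 0, 0]'

```text
clock: 6.25
eef_pos: [0.5398, -0.139, 0.2492]
tool_rot: [0.985, 0.171, -0.001, -0.0]
ft_force: [-0.3, 0.0, -3.6]
grip_width: 0.0265
grasp_force: 59.4
```

>>> carry_out --increments '[2, -2.4, 3.6, 0, 0, 2, -2.4, 3.6, 0, 0, 2, -2, 3, 0, 0, 2, -1.2, 2, 0, 0, 2, 0, 0, 0, 0]'

```text
clock: 6.88
eef_pos: [0.5054, -0.2811, 0.249]
tool_rot: [0.986, 0.169, -0.001, -0.0]
ft_force: [0.2, 0.2, -2.0]
grip_width: 0.0263
grasp_force: 59.5
```

```bash
python3 - <<'E'
from h import *
np.set_printoptions(precision=4,suppress=True)
o=bot.get_obs(); x,y,z=o["eef_pos"]
for n in ["wrist","scene","top"]:
    c=bot.camera(n); P=cloud(c)
    near=np.hypot(P[...,0]-x,P[...,1]-y)<.045
    for a,b in [(.10,.13),(.13,.16),(.16,.19),(.20,.23)]:
        q=P[near&(P[...,2]>z-.245+a)&(P[...,2]<z-.245+b)]
        if len(q)>5: print(n,a,len(q),q.mean(0),(q.min(0)+q.max(0))/2)
    if n=="wrist": cv2.imwrite("pics/w2.png",c["pixels"])
    if n!="top":
      for d in bot.place_of(c,"coupling")[:2]+bot.place_of(c,"tow_pin")[:5]: print(n,d["p"],w(c,d["xyz"]))
go([.506,-.281,.245])
E
```

```text
wrist 0.13 50 [ 0.5083 -0.2805  0.1608] [ 0.506  -0.2817  0.1607]
wrist 0.16 195 [ 0.5087 -0.2804  0.1747] [ 0.5061 -0.2817  0.176 ]
wrist 0.2 75 [ 0.5223 -0.2752  0.233 ] [ 0.5167 -0.2794  0.2328]
wrist 0.63 [ 0.507  -0.2852  0.0031]
wrist 0.57 [ 0.5009 -0.2792  0.1468]
wrist 0.57 [ 0.4915  0.034  -0.0038]
scene 0.13 33 [ 0.5086 -0.2816  0.1588] [ 0.5063 -0.2807  0.157 ]
scene 0.16 98 [ 0.5094 -0.2819  0.1796] [ 0.5084 -0.2807  0.1795]
scene 0.2 82 [ 0.5114 -0.2814  0.2156] [ 0.515 -0.285  0.219]
scene 0.86 [ 0.5059 -0.2834  0.003 ]
scene 0.95 [ 0.5023 -0.2795  0.1499]
scene 0.95 [0.5064 0.1414 0.0008]
scene 0.82 [0.7274 0.0899 0.0019]
scene 0.81 [0.4895 0.0333 0.0025]
7.22 [ 0.5067 -0.2787  0.2503] joints [-0.5   0.39  0.27  1.45  0.    2.29] tilt [-0.  0. -1.]
tool cm [-0.14  0.2   0.53]
```

View pics/w2.png

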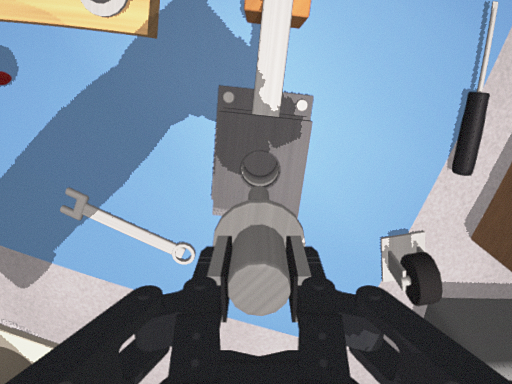

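The shaft is over the hole at about (0.506, −0.281), and the wrist view shows it lined up with the hole at (262,168). I lower it in two stages.

>>> carry_out --increments '[2, 0, 0, 1.5, 0, 2, 0, 0, 1.5, 0, 2, 0, 0, 1.5, 0, 2, 0, 0, 1.5, 0, 2, 0, 0, 1, 0]'

```text
clock: 7.85
eef_pos: [0.5059, -0.2793, 0.1787]
tool_rot: [0.985, 0.171, -0.001, -0.001]
ft_force: [-0.1, 0.1, -2.3]
grip_width: 0.0264
grasp_force: 59.5
```

>>> carry_out --increments '[2, 0, 0, 1.5, 0, 2, 0, 0, 1.5, 0, 2, 0, 0, 1.5, 0, 2, 0, 0, 0.8, 0, 2, 0, 0, 0, 0]'

```text
clock: 8.48
eef_pos: [0.506, -0.2793, 0.1264]
tool_rot: [0.985, 0.171, -0.001, -0.001]
ft_force: [-0.3, 0.4, -2.2]
grip_width: 0.0266
grasp_force: 59.5
```

Still free of contact; I lower the last centimetre gently, then open.

>>> carry_out --increments '[2, 0, 0, 0.4, 0, 2, 0, 0, 0.3, 0, 2, 0, 0, 0.1, 0, 2, 0, 0, 0, 0, 2, 0, 0, 0, 0]'

```text
clock: 9.1
eef_pos: [0.5065, -0.2796, 0.1195]
tool_rot: [0.985, 0.171, 0.0, 0.0]
ft_force: [0.4, -0.0, -2.3]
grip_width: 0.0262
grasp_force: 59.5
```

>>> carry_out --increments '[5.5, 0, 0, 0, 0, 5.5, 0, 0, 0, 0, 5.5, 0, 0, 0, 0, 5.5, 0, 0, 0, 0, 5.5, 0, 0, 0, 0]'

```text
clock: 9.72
eef_pos: [0.5065, -0.2795, 0.1193]
tool_rot: [0.985, 0.171, 0.0, 0.0]
ft_force: [-0.3, -0.2, -0.1]
grip_width: 0.0555
grasp_force: 0.0
```

>>> carry_out --increments '[5.5, 0, 0, -1, 0, 5.5, 0, 0, -2, 0, 5.5, 0, 0, -3, 0, 5.5, 0, 0, -3, 0, 5.5, 0, 0, -3, 0]'

```text
clock: 10.35
eef_pos: [0.5065, -0.2796, 0.2412]
tool_rot: [0.985, 0.171, 0.0, 0.0]
ft_force: [-1.1, -0.2, 0.3]
grip_width: 0.0549
grasp_force: 0.0
```

```bash
python3 - <<'E'
from h import *
np.set_printoptions(precision=4,suppress=True)
print(bot.get_obs()["clock"],bot.get_obs()["eef_pos"])
ims=[]
for n in ["wrist","scene"]:
    c=bot.camera(n); P=cloud(c)
    near=np.hypot(P[...,0]-.506,P[...,1]+.281)<.04
    for a,b in [(.102,.115),(.125,.138),(.138,.16)]:
        q=P[near&(P[...,2]>a)&(P[...,2]<b)]
        if len(q)>5: print(n,a,len(q),q.mean(0),(q.min(0)+q.max(0))/2,np.median(q[:,2]))
    for t in ["tow_pin","short_pin","bolt"]:
        for d in bot.place_of(c,t)[:4]: print(n,t,round(d["p"],2),w(c,d["xyz"]))
    ims.append(c["pixels"])
u,v=116,190
cv2.imwrite("pics/end.png",np.hstack([cv2.resize(ims[0],(400,300)),cv2.resize(ims[1][110:290,30:270],(400,300))]))
E
```

```text
10.35 [ 0.5065 -0.2796  0.2412]
wrist 0.102 1225 [ 0.5113 -0.2786  0.105 ] [ 0.5044 -0.2811  0.1085] 0.10479212002045968
wrist 0.125 134 [ 0.5142 -0.2775  0.1316] [ 0.5102 -0.2807  0.1315] 0.13161792461187236
wrist 0.138 937 [ 0.5052 -0.281   0.1443] [ 0.5041 -0.2813  0.1423] 0.14448634510198366
wrist tow_pin 0.55 [ 0.5028 -0.2764  0.017 ]
wrist tow_pin 0.54 [ 0.491   0.035  -0.0009]
scene 0.102 230 [ 0.5128 -0.2827  0.1057] [ 0.5061 -0.2817  0.1085] 0.1047624768608319
scene 0.125 73 [ 0.5145 -0.2836  0.1314] [ 0.5103 -0.282   0.1315] 0.1316055184659487
scene 0.138 123 [ 0.5079 -0.2819  0.1436] [ 0.5054 -0.2816  0.1429] 0.14427296642092857
scene tow_pin 0.67 [0.5058 0.1382 0.0038]
scene tow_pin 0.64 [0.7283 0.0884 0.0024]
scene tow_pin 0.56 [0.4924 0.0367 0.0003]
scene tow_pin 0.17 [ 0.6104 -0.0821  0.006 ]
scene short_pin 0.88 [ 0.6082 -0.084   0.0068]
scene bolt 0.7 [ 0.5991 -0.0165  0.0051]
```

View pics/end.png

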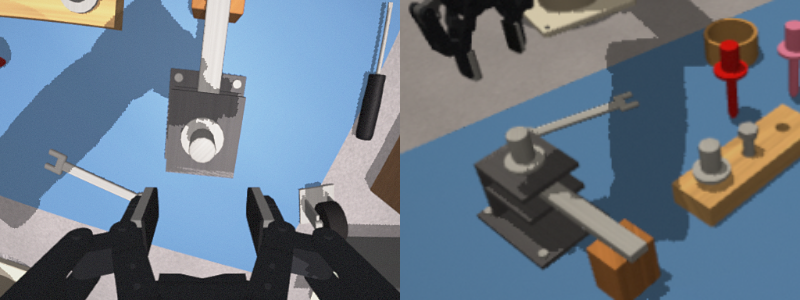

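The pin sits home at (205,145) in the left view: collar top is 0.105 m (plate 0.099 + 6 mm), knob top 0.1445 m, on the axis and upright. The gripper is clear, and the bolt and short pin are still in the holder. I hand it in.

```bash
python3 -c "
from workcell import bot
print(bot.job_done())"
```

```text
the job is handed in; nothing more can be done
None
```

The tow pin is down through the bracket with the tow bar's eye, collar resting on the top plate and released; the bolt and short pin are still in the holder, and the job was handed in at about 10 s without a verdict being returned.

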